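# Hang the dial gauge on its hook, scale outward

### The job

Two gauges stand in the grey block. Take the one with the round dial body and hang it by its slot on the hook of the stand, with its graduated face pointing outward, away from the post and the way the hook points, and let go so that it hangs still. Leave the straight-sided gauge standing in the block.

Things in the scene. Friction and masses are not known exactly. Their poses are not given: they have to be found in the camera images.
- dial_gauge: (mm) Round-bodied gauge: upright aluminium plate 8 thick (x), 180 tall, about 160 g. Origin: centre of underside; z up, y across. -x face graduated (white, black ticks, pointer), +x face bare. From below: foot 50 wide, disc 84 across centred at z = 58, frame 60 wide with through slot y -20 to 20, z 102 to 134, then solid web z 134 to 180 (top edge), to be pinched across the 8 from above.
- bar_gauge: Straight-sided gauge, must stay: same plate, foot, slot, web, axes and origin (8 mm thick, 180 mm tall), but a rectangular body 60 mm wide with a straight scale on its -x face. Stands beside the round one in the block's other pocket.
- gauge_block: Fixed grey block 60 (x) x 216 (y) x 30 mm high, origin at the centre of its underside. Two pockets at y = -52.5 and 52.5 mm, 54 x 11 mm, 22 mm deep (floor at z = 8), hold the gauges upright with about 1.5 mm play, their axes parallel to the block's; either gauge may be in either pocket. Lift a gauge over 25 mm to clear it.
- hook_stand: (mm) Fixed steel stand; origin on the table under the centre of its post (16 x 30, 180 tall); z up, hook points to -x (outward). Hook: flat tongue 18 wide, 5 thick, top at z = 180, from the post (x = -8) to x = -76; end lip x -76 to -70 rises to z = 188. Nothing above. Base 12 high, x -90 to 40, y +-45. A hung gauge's slot top rests on the tongue: gauge origin at z = 46, mid-tongue x = -39, y = 0.
Mind the look-alikes: they are no part of the job. Leave any blue look-alike of the dial_gauge alone.

How it is judged (in metres and radians):
At the end, for the whole second after the job is handed in: The round gauge hangs by its slot on the hook's tongue between post and lip (its height within 6 mm of resting there, within 20 mm sideways), graduated face outward within 20 degrees, upright within 14 degrees, released and still apart from a faint swing (under 0.05 m/s) (z of dial_gauge in the frame of hook_stand between 0.04 and 0.052 m and x of dial_gauge in the frame of hook_stand between -0.078 and 0 m and y of dial_gauge in the frame of hook_stand between -0.02 and 0.02 m and x of hook_stand in the frame of dial_gauge above 0 m and angle between the x axis of dial_gauge and the x axis of hook_stand, either way round below 0.35 rad and angle between dial_gauge's own z axis and vertical below 0.25 rad and linear speed of dial_gauge below 0.05 m/s and angular speed of dial_gauge below 0.6 rad/s); the robot touches nothing.
It fails at once if the straight-sided gauge is pulled out, shifted by more than 20 mm or tipped over (distance of bar_gauge from where it was at the start of the episode above 0.02 m or angle between bar_gauge's own z axis and vertical above 0.35 rad).
It also fails if it takes over 42 s, if anything falls off the work surface, if the arm or the gripper's body presses on something with over 40 N, if the wrist force passes 120 N, or if a joint passes its speed limit or range.

### The arm

A 6-joint arm with a two-finger parallel gripper is mounted at the origin on a cart in front of the work surface, level with it; the furniture and walls round the work are solid. World frame = base frame: x ahead of the robot, y to its left, z up, the work surface at z = 0. Lengths are in mm, angles in rad, forces in N, time in s.
With the tool pointing down it reaches from about 275 to 750 mm from the base axis. Payload 10.2 kg.
Tool frame: the origin (TCP) lies at the very end of the fingers, on their centre line; the grasp point (between the pads) lies 19 mm behind it; y points along the fingers, x is the direction in which the jaws open and shut, and the axes are right-handed (so a half turn about y gives the same grasp; the last joint's range is limited). The gripper opens to 85 mm and grips with 20 to 120 N. Pads are 22 mm wide; open, the fingers measure 114 mm over their backs; the gripper's body (76 mm by 85 mm) begins 54 mm behind the grasp point. The pads swing forward as they close: fully open they stand 13 mm farther back than shut.
Start: joints at [0.925, 0.313, 1.498, -0, 1.331, -0.223], TCP at [215.429, 478.771, 231.294] pointing down, gripper open.
Joint ranges: [-2.94, 2.94], [-0.97, 2.17], [0.19, 2.56], [-1.23, 4.37], [0.02, 3.11], [-2.88, 2.88]. Speed limits (rad/s): [2.39, 2.39, 3.01, 3.14, 3.14, 3.14].

### API

Orientations are given as a unit quaternion [w, x, y, z].
In Python, from rig import telemetry, imaging, ctrl gives the robot as it stands.
- The arm moves only by the shell command python3 -m handwheel 'ROWS' [FORCE]. ROWS is JSON, a list of rows, each an object with "delta_pos": the shift along the tool's x, y, z in cm, a list of three; "twist": the turn, a rotation vector about the tool's x, y, z in rad, a list of three; "jaw": the opening, from 0 (shut) to 1 (fully open). A call has exactly 10 rows; each row is the pose to reach, as a shift and turn from the pose commanded when the call began, along the tool's axes at that moment; what a row does not reach only later rows make up. A row lasts 1/12 s, in which the tool goes at most 41.7 mm and 7.16 degrees, less where a joint would pass 70% of its speed; a pose out of reach is approached as far as the arm can. A call with a gripper value outside its range is refused whole. The fingers move at their own pace and stop on an object; FORCE is the grip in N (left out, the last holds). Time passes only in rows, so rows that repeat a pose let the fingers close, or fill a call up. It gives the time, the measured TCP pose, the force and the opening at its end, in the units of the state.
- telemetry.sense(): the state, without advancing time (a new reading comes with each control period).
- imaging.capture(name): name is "side" or "top"; returns a dict with "frame" (420x560x3 uint8, red, green, blue), "z_map" (420x560 float32, mm along the optical axis (not along the pixel's ray), 0 where there is no reading), "fx", "fy", "cx", "cy" (pixels), "rvec" (rotation vector, rad) and "tvec" (3), from world to camera coordinates, as OpenCV has them. Camera axes: x right, y down, z forward; pixel columns grow to the right and rows downward; lengths in mm; the calibration is good to about 2 mm. A picture is of the moment at which its call begins.
- ctrl.finish_job(): hands the job in, once; it reports no verdict.
The state is a dict: "time_s": time; "joints": joint angles; "dq": joint speeds; "tau": joint torques, N m; "eef_pos": TCP position; "ee_rot": TCP orientation; "force": force on the tool from outside, world axes, zero at the start; "wrist_torque": the same for the moment, N m; "grip_width": opening from 0.0 (shut) to 1.0 (fully open).
Only numpy, scipy, OpenCV 4.12 (cv2) and the standard library are available. Lean on these libraries where they do the work, as an engineer would, in place of code of your own. Each camera call takes 0.05 s, during which the arm holds its last target.

## Working session

There is one attempt and no reset: what is moved stays moved. The work goes in short steps, Python scripts to look and compute and a shell command to move; the robot and the scene stay as the last step left them, time stands still between calls to the robot, and variables do not carry over. Pictures are saved under pics/ and viewed, and the job is handed in when it is done.

```bash
mkdir -p pics; cat > h.py <<'E'
import numpy as np,cv2
from rig import telemetry,imaging,ctrl
from scipy.spatial.transform import Rotation as R
def cap(n,tag):
    d=imaging.capture(n); cv2.imwrite(f'pics/{tag}.png',d['frame'][:,:,::-1]); np.savez(f'pics/{tag}.npz',**d); return d
def pts(d):
    z=d['z_map']; v,u=np.mgrid[:z.shape[0],:z.shape[1]]
    c=np.stack([(u-d['cx'])/d['fx']*z,(v-d['cy'])/d['fy']*z,z],-1)
    Rm=cv2.Rodrigues(np.array(d['rvec'],float))[0]
    w=(c-np.array(d['tvec']).ravel())@Rm
    w[z==0]=np.nan
    return w
def load(t): return dict(np.load(f'pics/{t}.npz'))
def st():
    s=telemetry.sense(); print({k:np.round(s[k],3).tolist() for k in ('time_s','joints','eef_pos','ee_rot','force','grip_width')}); 
    q=s['ee_rot']; print(np.round(R.from_quat([q[1],q[2],q[3],q[0]]).as_matrix(),3)); return s
E
python3 -c "
from h import *
st(); cap('side','s0'); cap('top','t0')
for t in('s0','t0'):
  d=load(t); print(d['fx'],d['rvec'],d['tvec'])"
```

```text
{'time_s': 0.0, 'joints': [0.925, 0.313, 1.498, 0.0, 1.331, -0.223], 'eef_pos': [215.291, 478.544, 230.731], 'ee_rot': [-0.594, 0.594, 0.384, -0.384], 'force': [0.207, 0.299, 0.2], 'grip_width': 1.001}
[[ 0.41  -0.001 -0.912]
 [ 0.912 -0.001  0.41 ]
 [-0.001 -1.     0.   ]]
387.72810495354577 [ 2.17375865 -0.04524002  0.03943306] [-508.72478785   -5.50926461  925.33606148]
454.1622939586547 [ 2.17074328 -2.04854464  0.19898799] [ -65.85441126  515.23596006 1233.59333057]
```

View pics/s0.png

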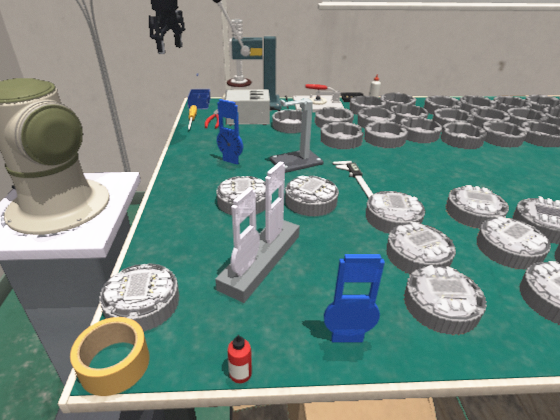

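View pics/t0.png

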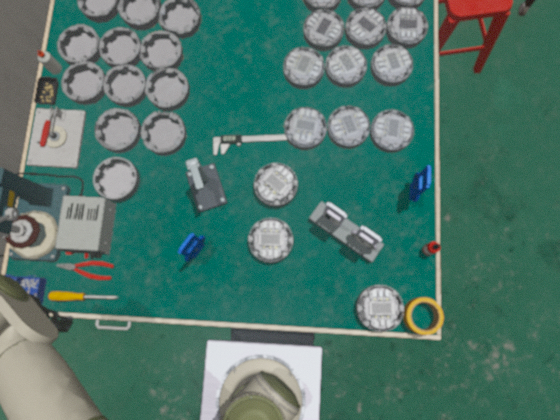

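Side view: grey block near (260,257) with a gauge at (243,235) and one at (275,200). The stand is at (303,140), and there are blue look-alikes at (230,130) and (352,300). In the top view the block is at (345,230) and the stand at (203,185). I'll enlarge these.

```bash
python3 -c "
from h import *
a=load('s0')['frame'][:,:,::-1]; b=load('t0')['frame'][:,:,::-1]
c1=cv2.resize(a[155:300,210:310],None,fx=4,fy=4,interpolation=2); c2=cv2.resize(b[190:270,300:395],None,fx=4,fy=4,interpolation=2)
c3=cv2.resize(b[145:220,175:240],None,fx=4,fy=4,interpolation=2)
o=np.zeros((600,800,3),np.uint8); o[:580,:400]=c1; o[:320,400:780]=c2; o[300:600,410:670]=c3
cv2.imwrite('pics/c0.png',o)
d=load('t0');w=pts(d)
for (u,v) in [(330,212),(369,236),(320,210),(345,230),(195,170),(205,205),(190,195),(195,165),(200,180),(260,340)]: print(u,v,np.round(w[v,u]))
"
```

```text
330 212 [ 511. -158.  107.]
369 236 [ 444. -257.  154.]
320 210 [ 531. -135.   31.]
345 230 [ 477. -209.   29.]
195 170 [587. 201. 181.]
205 205 [531. 201.  11.]
190 195 [560. 250.   2.]
195 165 [600. 202. 181.]
200 180 [561. 186. 178.]
260 340 [ 111.   46. -594.]
```

View pics/c0.png

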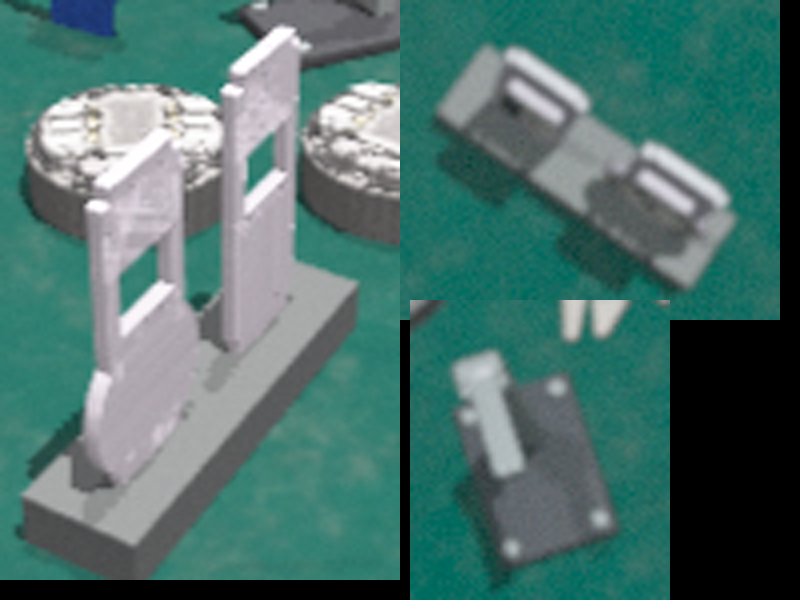

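Candidates: the round dial body is at side (243,235), with the disc visible in the crop. The gauge at side (275,200) has a straight rectangular body and stays. The blue ones are look-alikes. Next I'll fit the poses.

```bash
python3 -c "
from h import *
for t in('s0','t0'):
  d=load(t);w=pts(d);Rm=cv2.Rodrigues(np.array(d['rvec'],float))[0]; print(t,'cam',-Rm.T@d['tvec'].ravel())
  W=w.reshape(-1,3)
  def box(n,x0,x1,y0,y1,z0,z1):
    m=(W[:,0]>x0)&(W[:,0]<x1)&(W[:,1]>y0)&(W[:,1]<y1)&(W[:,2]>z0)&(W[:,2]<z1); p=W[m]
    if len(p)<8: print(n,len(p)); return
    r=cv2.minAreaRect(p[:,:2].astype(np.float32)); c=p.mean(0); ev,V=np.linalg.eigh(np.cov((p[:,:2]-c[:2]).T))
    print(n,len(p),'mean',c.round(1),'rect',np.round(r[0],1),np.round(r[1],1),round(r[2],1),'axis deg',round(np.degrees(np.arctan2(V[1,1],V[0,1])),1),'z',np.round(np.percentile(p[:,2],[2,50,98]),1))
  box('block top',380,600,-330,-90,24,34)
  box('dial web',400,500,-300,-205,140,176)
  box('dial web top',400,500,-300,-205,174,190)
  box('dial disc',400,500,-300,-205,36,98)
  box('bar web top',450,560,-205,-100,174,190)
  box('bar',450,560,-205,-100,140,190)
  box('stand top',500,660,150,250,168,195)
  box('stand lip',500,660,150,250,184,195)
  box('base',480,660,130,270,8,16)
"
```

```text
s0 cam [ 465.87644275 -788.19367587  526.10641305]
block top 1716 mean [ 471.6 -237.4   29.7] rect [ 475.3 -214.3] [218.3  61.8] 57.7 axis deg 54.6 z [25.1 29.9 32. ]
dial web 413 mean [ 446.8 -265.1  159.2] rect [ 447.  -260.2] [60.7  9.5] 57.8 axis deg 55.3 z [141.8 159.3 175.5]
dial web top 247 mean [ 446.7 -263.4  182.7] rect [ 447.3 -259. ] [60.   9.3] 58.1 axis deg 56.1 z [174.5 183.3 188.6]
dial disc 716 mean [ 446.7 -265.7   68.9] rect [ 447.6 -259.8] [83.2  9.2] 56.8 axis deg 56.0 z [38.2 69.5 96.8]
bar web top 171 mean [ 502.5 -175.1  183. ] rect [ 503.2 -171.1] [61.5  8.4] 57.8 axis deg 56.0 z [174.8 183.3 188.8]
bar 461 mean [ 502.5 -176.3  167.2] rect [ 503.6 -171.3] [61.5  9. ] 57.3 axis deg 55.5 z [141.9 168.  188.4]
stand top 173 mean [580.8 193.9 178.6] rect [576. 197.] [85.5 31.1] 19.8 axis deg -161.1 z [169.2 179.5 187.7]
stand lip 13 mean [541.3 181.7 186.5] rect [540.9 182.4] [ 5.5 16.6] 29.0 axis deg 117.7 z [184.1 186.5 188.3]
base 570 mean [584.2 193.2  12. ] rect [585.  199.4] [128.8  93. ] 22.0 axis deg -178.7 z [ 9.  12.1 14.8]
t0 cam [ 263.07640046  -59.07
[... 342 characters left out ...]
58.0 z [175.3 185.1 189.7]
dial disc 149 mean [ 445.4 -254.7   70.6] rect [ 449.1 -248.4] [106.7  26.4] 49.8 axis deg 56.4 z [37.  73.3 97.1]
bar web top 85 mean [ 504.2 -167.   184. ] rect [ 504.3 -168.2] [59.2  8.7] 57.5 axis deg 58.0 z [174.6 185.8 189.6]
bar 149 mean [ 502.8 -167.   172.8] rect [ 504.2 -168.2] [59.2  8.8] 57.5 axis deg 57.7 z [143.8 177.5 189.5]
stand top 269 mean [582.2 200.6 180.4] rect [577.9 199.3] [86.  29.9] 21.6 axis deg -157.5 z [173.9 180.3 188.2]
stand lip 26 mean [557.5 190.3 186.7] rect [576.1 196.7] [80.8 19.6] 19.0 axis deg -160.1 z [184.  186.8 189.9]
base 886 mean [577.8 196.2  12.2] rect [563.4 214.9] [165.4 133.6] 20.3 axis deg -172.4 z [ 8.3 12.2 15.7]
```

```bash
python3 -c "
from h import *
a=load('s0')['frame'][:,:,::-1]; b=load('t0')['frame'][:,:,::-1]
c1=cv2.resize(a[180:280,220:290],None,fx=6,fy=6,interpolation=2); c2=cv2.resize(b[215:270,340:390],None,fx=7,fy=7,interpolation=2)
o=np.zeros((600,800,3),np.uint8); o[:600,:420]=c1; o[:385,430:780]=c2
cv2.imwrite('pics/c1.png',o)
w=pts(load('t0'))
for n,(u0,u1,v0,v1) in dict(blue=(178,206,232,268),blue2=(410,434,162,202),puckA=(248,296,218,262),puckB=(254,300,164,208)).items():
  p=w[v0:v1,u0:u1].reshape(-1,3); q=p[p[:,2]>12]; print(n,q.min(0).round(),q.max(0).round())
  q=p[p[:,2]>150]; print(q.mean(0).round() if len(q) else '')
"
```

```text
blue [363. 183.  12.] [434. 229. 184.]
[398. 206. 172.]
blue2 [ 568. -409.   12.] [ 650. -396.  185.]
[ 606. -401.  171.]
puckA [376. -60.  13.] [500.  63.  55.]

puckB [540. -66.  12.] [662.  60.  56.]
```

View pics/c1.png

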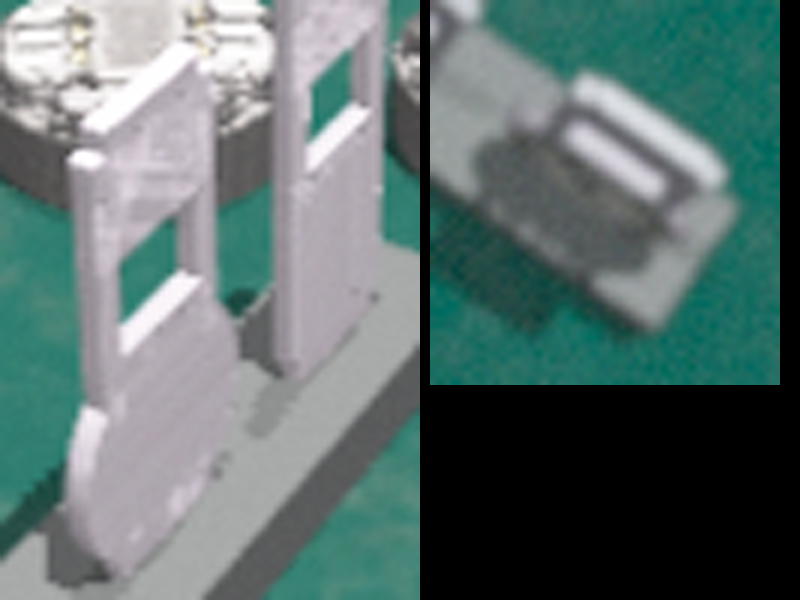

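The visible face, towards the side camera, is bare. So the graduated face points to about 147°, towards the robot, and the needed turn is +53°. I'll approach the web in two halves.

```bash
python3 -m handwheel '[{"delta_pos":[-2.88,-0.2,-2.57],"twist":[0,0.086,0],"jaw":1},{"delta_pos":[-5.76,-0.4,-5.13],"twist":[0,0.172,0],"jaw":1},{"delta_pos":[-8.64,-0.6,-7.7],"twist":[0,0.257,0],"jaw":1},{"delta_pos":[-11.52,-0.8,-10.26],"twist":[0,0.343,0],"jaw":1},{"delta_pos":[-14.4,-1,-12.83],"twist":[0,0.429,0],"jaw":1},{"delta_pos":[-17.28,-1.2,-15.4],"twist":[0,0.515,0],"jaw":1},{"delta_pos":[-20.16,-1.4,-17.96],"twist":[0,0.6,0],"jaw":1},{"delta_pos":[-23.04,-1.6,-20.53],"twist":[0,0.686,0],"jaw":1},{"delta_pos":[-25.92,-1.8,-23.1],"twist":[0,0.772,0],"jaw":1},{"delta_pos":[-28.8,-2,-25.66],"twist":[0,0.858,0],"jaw":1}]' 40
cat >> h.py <<'E'
def togo(x,y,z,yaw):
    s=st(); q=s['ee_rot']; r=R.from_quat([q[1],q[2],q[3],q[0]])
    c,t=np.cos(np.radians(yaw)),np.sin(np.radians(yaw))
    T=np.array([[c,0,-t],[t,0,c],[0,-1,0]])   # columns x,y,z
    T=np.stack([[c,t,0],[0,0,-1],np.cross([c,t,0],[0,0,-1])],1)
    print('cm',(r.inv().apply(np.array([x,y,z])-s['eef_pos'])/10).round(2),'rv',(r.inv()*R.from_matrix(T)).as_rotvec().round(3))
E
python3 -c "
from h import *
togo(447.3,-257.8,250,-32.5)"
```

```text
time_s: 0.93
eef_pos: [331.1, 109.1, 251.4]
ee_rot: [0.7, -0.7, -0.101, 0.101]
force: [0.6, 0.3, -0.2]
grip_width: 0.998
{'time_s': 0.933, 'joints': [-0.022, -0.111, 1.918, 0.0, 1.335, -0.308], 'eef_pos': [331.134, 109.105, 251.386], 'ee_rot': [0.7, -0.7, -0.101, 0.101], 'force': [0.556, 0.267, -0.221], 'grip_width': 0.998}
[[ 0.959  0.    -0.282]
 [ 0.282  0.     0.959]
 [ 0.    -1.    -0.   ]]
cm [  0.79   0.14 -38.48] rv [-0.     0.853  0.   ]
```

```bash
python3 -m handwheel '[{"delta_pos":[0.1,0,-4],"twist":[0,0.1,0],"jaw":1},{"delta_pos":[0.2,0,-8],"twist":[0,0.2,0],"jaw":1},{"delta_pos":[0.3,0,-12],"twist":[0,0.3,0],"jaw":1},{"delta_pos":[0.3,0,-16],"twist":[0,0.4,0],"jaw":1},{"delta_pos":[0.4,0,-20],"twist":[0,0.5,0],"jaw":1},{"delta_pos":[0.5,0,-24],"twist":[0,0.6,0],"jaw":1},{"delta_pos":[0.6,0,-28],"twist":[0,0.7,0],"jaw":1},{"delta_pos":[0.7,0,-32],"twist":[0,0.8,0],"jaw":1},{"delta_pos":[0.79,0.1,-36],"twist":[0,0.853,0],"jaw":1},{"delta_pos":[0.79,0.14,-38.48],"twist":[0,0.853,0],"jaw":1}]'
python3 -c "
from h import *
togo(447.3,-257.8,160,-32.5); cap('side','s1'); cap('top','t1')"
```

```text
time_s: 1.77
eef_pos: [449.1, -258.9, 249.0]
ee_rot: [0.679, -0.679, 0.198, -0.198]
force: [-0.0, 0.2, -1.0]
grip_width: 0.996
{'time_s': 1.767, 'joints': [-0.749, 0.286, 1.487, -0.0, 1.369, -0.181], 'eef_pos': [449.09, -258.881, 249.018], 'ee_rot': [0.679, -0.679, 0.198, -0.198], 'force': [-0.016, 0.199, -1.029], 'grip_width': 0.996}
[[ 0.843 -0.001  0.538]
 [-0.538  0.     0.843]
 [-0.001 -1.    -0.   ]]
cm [-0.2  8.9 -0. ] rv [ 0.    -0.001 -0.001]
```

View pics/s1.png

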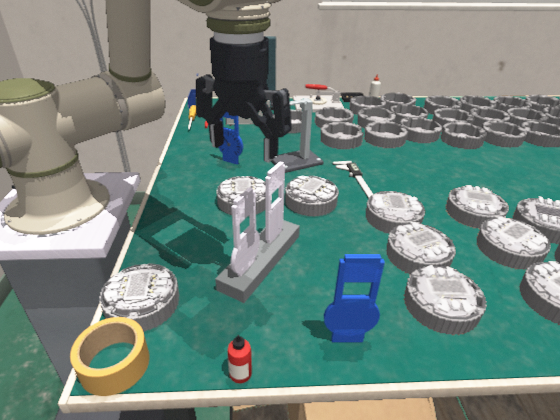

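The open gripper at (240,130) straddles the near round gauge, whose web top is at about (245,190). I'll descend to TCP z=160 and close.

```bash
python3 -m handwheel '[{"delta_pos":[-0.2,2,0],"twist":[0,0,0],"jaw":1},{"delta_pos":[-0.2,4,0],"twist":[0,0,0],"jaw":1},{"delta_pos":[-0.2,6,0],"twist":[0,0,0],"jaw":1},{"delta_pos":[-0.2,8,0],"twist":[0,0,0],"jaw":1},{"delta_pos":[-0.2,8.9,0],"twist":[0,0,0],"jaw":1},{"delta_pos":[-0.2,8.9,0],"twist":[0,0,0],"jaw":0.5},{"delta_pos":[-0.2,8.9,0],"twist":[0,0,0],"jaw":0.3},{"delta_pos":[-0.2,8.9,0],"twist":[0,0,0],"jaw":0},{"delta_pos":[-0.2,8.9,0],"twist":[0,0,0],"jaw":0},{"delta_pos":[-0.2,8.9,0],"twist":[0,0,0],"jaw":0}]' 40
python3 -m handwheel '[{"delta_pos":[0,0,0],"twist":[0,0,0],"jaw":0},{"delta_pos":[0,0,0],"twist":[0,0,0],"jaw":0},{"delta_pos":[0,0,0],"twist":[0,0,0],"jaw":0},{"delta_pos":[0,0,0],"twist":[0,0,0],"jaw":0},{"delta_pos":[0,0,0],"twist":[0,0,0],"jaw":0},{"delta_pos":[0,0,0],"twist":[0,0,0],"jaw":0},{"delta_pos":[0,0,0],"twist":[0,0,0],"jaw":0},{"delta_pos":[0,0,0],"twist":[0,0,0],"jaw":0},{"delta_pos":[0,0,0],"twist":[0,0,0],"jaw":0},{"delta_pos":[0,0,0],"twist":[0,0,0],"jaw":0}]' 40
python3 -c "
from h import *
st();d=cap('side','s2'); cv2.imwrite('pics/c2.png',cv2.resize(d['frame'][100:300,190:310,::-1],None,fx=3,fy=3))"
```

```text
time_s: 2.7
eef_pos: [447.5, -254.7, 161.8]
ee_rot: [-0.679, 0.68, -0.196, 0.197]
force: [-0.6, 0.1, 0.0]
grip_width: 0.301
time_s: 3.53
eef_pos: [447.4, -254.8, 161.4]
ee_rot: [-0.679, 0.679, -0.196, 0.197]
force: [-0.6, 0.6, 6.6]
grip_width: 0.083
{'time_s': 3.533, 'joints': [-0.745, 0.357, 1.629, -0.0, 1.155, -0.182], 'eef_pos': [447.43, -254.773, 161.443], 'ee_rot': [-0.679, 0.679, -0.196, 0.197], 'force': [-0.61, 0.619, 6.579], 'grip_width': 0.083}
[[ 0.846  0.001  0.534]
 [-0.534 -0.001  0.846]
 [ 0.001 -1.    -0.   ]]
```

View pics/c2.png

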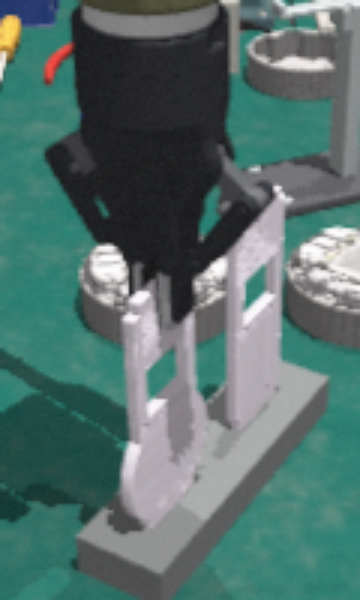

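The web is pinched between the pads (opening 0.083, about 7 mm). I'll lift straight up.

```bash
python3 -m handwheel '[{"delta_pos":[0,-0.5,0],"twist":[0,0,0],"jaw":0},{"delta_pos":[0,-1.5,0],"twist":[0,0,0],"jaw":0},{"delta_pos":[0,-3,0],"twist":[0,0,0],"jaw":0},{"delta_pos":[0,-5,0],"twist":[0,0,0],"jaw":0},{"delta_pos":[0,-7,0],"twist":[0,0,0],"jaw":0},{"delta_pos":[0,-9,0],"twist":[0,0,0],"jaw":0},{"delta_pos":[0,-11,0],"twist":[0,0,0],"jaw":0},{"delta_pos":[0,-12,0],"twist":[0,0,0],"jaw":0},{"delta_pos":[0,-12,0],"twist":[0,0,0],"jaw":0},{"delta_pos":[0,-12,0],"twist":[0,0,0],"jaw":0}]' 40
python3 -c "
from h import *
togo(487,164.4,281,20.5);d=cap('side','s3')"
```

```text
time_s: 4.42
eef_pos: [447.0, -254.4, 280.4]
ee_rot: [0.679, -0.679, 0.197, -0.196]
force: [0.1, 0.0, -2.0]
grip_width: 0.086
{'time_s': 4.417, 'joints': [-0.746, 0.258, 1.442, -0.0, 1.442, -0.183], 'eef_pos': [447.008, -254.419, 280.444], 'ee_rot': [0.679, -0.679, 0.197, -0.196], 'force': [0.105, 0.021, -2.041], 'grip_width': 0.086}
[[ 0.846 -0.     0.534]
 [-0.534  0.     0.846]
 [-0.001 -1.     0.   ]]
cm [-18.97  -0.04  37.55] rv [-0.    -0.921 -0.001]
```

View pics/s3.png

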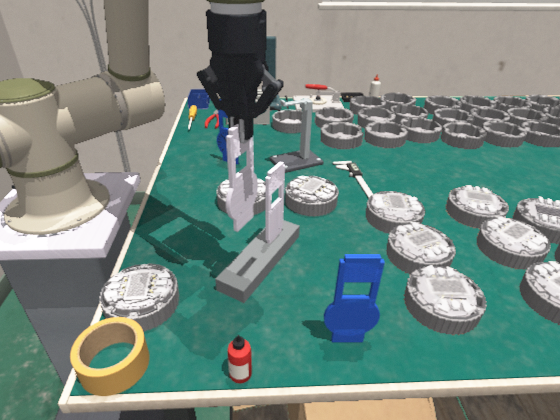

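The gauge is lifted clear, with its disc at (243,205), and the bar gauge still stands in the block. I'll carry it to a point in front of the hook.

```bash
python3 -m handwheel '[{"delta_pos":[-0.8,0,1.5],"twist":[0,-0.04,0],"jaw":0},{"delta_pos":[-2.2,0,4.4],"twist":[0,-0.11,0],"jaw":0},{"delta_pos":[-3.8,0,7.5],"twist":[0,-0.19,0],"jaw":0},{"delta_pos":[-5.4,0,10.7],"twist":[0,-0.27,0],"jaw":0},{"delta_pos":[-7,0,13.8],"twist":[0,-0.35,0],"jaw":0},{"delta_pos":[-8.6,0,17],"twist":[0,-0.43,0],"jaw":0},{"delta_pos":[-10.2,0,20.2],"twist":[0,-0.51,0],"jaw":0},{"delta_pos":[-11.8,0,23.4],"twist":[0,-0.59,0],"jaw":0},{"delta_pos":[-13.4,0,26.6],"twist":[0,-0.67,0],"jaw":0},{"delta_pos":[-15,0,29.7],"twist":[0,-0.75,0],"jaw":0}]' 40
python3 -c "
from h import *
togo(487,164.4,281,20.5)"
```

```text
time_s: 5.3
eef_pos: [478.2, 78.5, 279.6]
ee_rot: [0.704, -0.704, -0.067, 0.068]
force: [0.9, -0.4, -2.2]
grip_width: 0.084
{'time_s': 5.3, 'joints': [-0.08, 0.192, 1.527, 0.0, 1.425, -0.271], 'eef_pos': [478.201, 78.544, 279.579], 'ee_rot': [0.704, -0.704, -0.067, 0.068], 'force': [0.941, -0.38, -2.214], 'grip_width': 0.084}
[[ 0.982 -0.003 -0.19 ]
 [ 0.19   0.     0.982]
 [-0.002 -1.     0.001]]
cm [ 2.49 -0.14  8.26] rv [-0.001 -0.167 -0.002]
```

```bash
python3 -m handwheel '[{"delta_pos":[0.6,0,2],"twist":[0,-0.04,0],"jaw":0},{"delta_pos":[1.3,0,4.2],"twist":[0,-0.09,0],"jaw":0},{"delta_pos":[1.9,0,6.2],"twist":[0,-0.13,0],"jaw":0},{"delta_pos":[2.3,0,7.6],"twist":[0,-0.155,0],"jaw":0},{"delta_pos":[2.49,-0.1,8.26],"twist":[0,-0.167,0],"jaw":0},{"delta_pos":[2.49,1,8.26],"twist":[0,-0.167,0],"jaw":0},{"delta_pos":[2.49,2.5,8.26],"twist":[0,-0.167,0],"jaw":0},{"delta_pos":[2.49,4,8.26],"twist":[0,-0.167,0],"jaw":0},{"delta_pos":[2.49,5,8.26],"twist":[0,-0.167,0],"jaw":0},{"delta_pos":[2.49,5,8.26],"twist":[0,-0.167,0],"jaw":0}]' 40
python3 -c "
from h import *
st();d=cap('side','s4');e=cap('top','t4')
o=np.zeros((600,800,3),np.uint8)
o[:600,:440]=cv2.resize(d['frame'][40:190,205:315,::-1],None,fx=4,fy=4,interpolation=2); o[:440,440:800]=cv2.resize(e['frame'][150:260,170:260,::-1],None,fx=4,fy=4,interpolation=2); cv2.imwrite('pics/c4.png',o)"
```

```text
time_s: 6.13
eef_pos: [486.9, 161.9, 228.4]
ee_rot: [0.696, -0.696, -0.123, 0.126]
force: [-1.0, -0.2, -2.0]
grip_width: 0.083
{'time_s': 6.133, 'joints': [0.093, 0.292, 1.534, -0.0, 1.321, -0.261], 'eef_pos': [486.924, 161.942, 228.393], 'ee_rot': [0.696, -0.696, -0.123, 0.126], 'force': [-0.961, -0.164, -1.97], 'grip_width': 0.083}
[[ 0.938 -0.005 -0.346]
 [ 0.346 -0.001  0.938]
 [-0.005 -1.     0.001]]
```

View pics/c4.png

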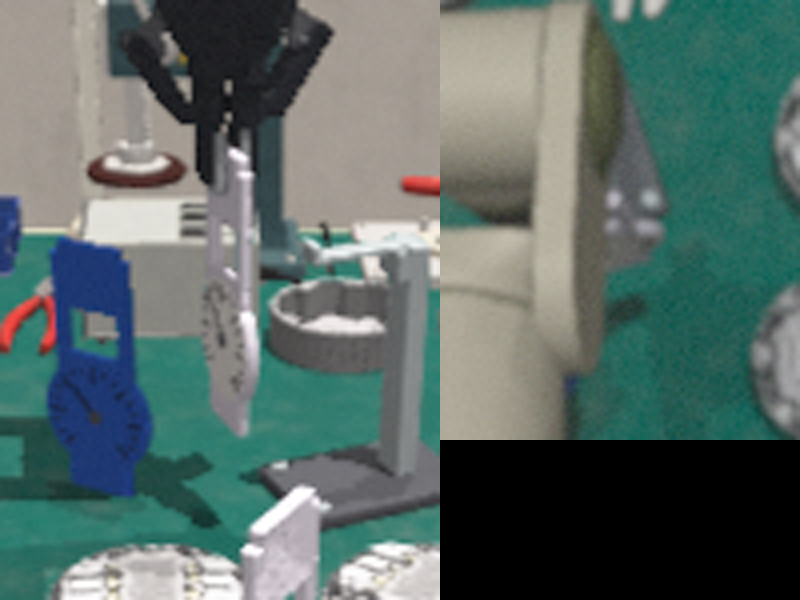

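The enlarged crop shows ticks and a pointer on the left, outward side of the held gauge (crop (220,340)), so the face is right. The hook tip is at crop (315,250). Next I'll measure the held gauge in the stand frame.

```bash
cat > m.py <<'E'
from h import *
import sys
def meas(tag,cx,cy):
    W=pts(load(tag)).reshape(-1,3)
    s=telemetry.sense()
    th=np.radians(20.5); ex=np.array([np.cos(th),np.sin(th)]); ey=np.array([-ex[1],ex[0]])
    o=np.array([608.8,209.9])
    S=np.c_[(W[:,:2]-o)@ex,(W[:,:2]-o)@ey,W[:,2]]
    for n,(a,b) in dict(disc=(25,118),slot=(165,200),).items(): pass
    m=(abs(S[:,0]-cx)<15)&(abs(S[:,1]-cy)<60)&(S[:,2]>20)&(S[:,2]<262)
    p=S[m]
    print('n',len(p),'x',np.percentile(p[:,0],[3,50,97]).round(1),'y',np.percentile(p[:,1],[1,99]).round(1),'z',np.percentile(p[:,2],[1,99]).round(1))
    for z in range(25,265,10):
        q=p[abs(p[:,2]-z)<5]
        if len(q): print(z,len(q),'x',q[:,0].min().round(1),np.median(q[:,0]).round(1),q[:,0].max().round(1),'y',q[:,1].min().round(1),q[:,1].max().round(1))
    return S
print('tcp stand',)
s=telemetry.sense();th=np.radians(20.5);d=np.array(s['eef_pos'][:2])-[608.8,209.9];print(d@[np.cos(th),np.sin(th)],d@[-np.sin(th),np.cos(th)],s['eef_pos'][2])
meas(sys.argv[1],float(sys.argv[2]),float(sys.argv[3]))
E
python3 m.py s4 -131 -2
```

```text
tcp stand
-129.86570108086536 -2.386662929824613 230.9589685971965
n 809 x [-141.6 -135.6 -126.9] y [-45.8  26.7] z [ 78.  260.7]
75 12 x -136.6 -135.4 -130.1 y -29.0 17.2
85 32 x -136.6 -135.5 -129.6 y -31.9 19.0
95 31 x -137.2 -135.5 -128.5 y -33.4 17.5
105 35 x -137.5 -136.0 -128.4 y -37.4 23.0
115 44 x -137.5 -136.2 -129.6 y -45.6 27.4
125 51 x -137.5 -136.2 -129.1 y -46.5 27.2
135 51 x -138.6 -136.3 -128.8 y -48.2 28.9
145 55 x -137.6 -136.0 -127.5 y -48.6 29.8
155 49 x -137.7 -136.1 -127.8 y -43.4 28.9
165 46 x -137.0 -135.9 -128.9 y -37.0 22.0
175 52 x -136.9 -135.2 -129.3 y -37.0 22.3
185 31 x -136.3 -134.4 -128.8 y -37.1 23.8
195 31 x -136.4 -134.1 -128.8 y -36.5 21.6
205 31 x -136.8 -133.8 -128.1 y -36.6 20.2
215 48 x -137.1 -135.2 -127.7 y -37.3 21.1
225 39 x -141.8 -135.0 -126.4 y -35.8 20.9
235 47 x -145.8 -135.9 -127.3 y -36.4 3.1
245 53 x -145.5 -135.1 -117.1 y -38.2 -5.8
255 58 x -144.8 -131.3 -117.2 y -30.2 5.3
```

```bash
python3 -m handwheel '[{"delta_pos":[0,0.3,0.2],"twist":[0,0,0],"jaw":0},{"delta_pos":[0,0.8,0.4],"twist":[0,0,0],"jaw":0},{"delta_pos":[0,1.2,0.6],"twist":[0,0,0],"jaw":0},{"delta_pos":[0,1.5,0.75],"twist":[0,0,0],"jaw":0},{"delta_pos":[0.8,1.5,0.75],"twist":[0,0,0],"jaw":0},{"delta_pos":[1.6,1.5,0.75],"twist":[0,0,0],"jaw":0},{"delta_pos":[2.3,1.5,0.75],"twist":[0,0,0],"jaw":0},{"delta_pos":[2.8,1.5,0.75],"twist":[0,0,0],"jaw":0},{"delta_pos":[3,1.5,0.75],"twist":[0,0,0],"jaw":0},{"delta_pos":[3,1.5,0.75],"twist":[0,0,0],"jaw":0}]' 40
python3 -c "
from h import *
st();d=cap('side','s5')
cv2.imwrite('pics/c5.png',cv2.resize(d['frame'][60:190,225:335,::-1],None,fx=4.5,fy=4.5,interpolation=2))"; python3 m.py s5 -103 0 
```

```text
time_s: 7.07
eef_pos: [514.0, 180.0, 215.7]
ee_rot: [-0.696, 0.696, 0.124, -0.125]
force: [-0.2, 0.2, -2.3]
grip_width: 0.085
{'time_s': 7.067, 'joints': [0.122, 0.368, 1.463, -0.0, 1.311, -0.232], 'eef_pos': [513.964, 179.976, 215.72], 'ee_rot': [-0.696, 0.696, 0.124, -0.125], 'force': [-0.195, 0.229, -2.305], 'grip_width': 0.085}
[[ 0.938 -0.    -0.347]
 [ 0.347 -0.     0.938]
 [-0.    -1.    -0.   ]]
tcp stand
-99.65331022810605 5.25319448953326 215.75386394436464
n 889 x [-116.2 -103.7  -94.3] y [-39.3  35.4] z [ 66.4 260.8]
65 24 x -104.6 -102.8 -96.3 y -24.1 25.0
75 33 x -104.6 -102.9 -95.6 y -25.4 22.9
85 30 x -105.3 -103.8 -96.4 y -24.3 23.8
95 39 x -105.6 -104.1 -95.6 y -33.1 28.6
105 48 x -105.5 -104.1 -96.7 y -36.7 34.8
115 49 x -105.5 -104.1 -96.6 y -41.5 36.2
125 53 x -106.4 -104.0 -95.9 y -39.9 39.8
135 51 x -105.9 -103.8 -97.8 y -40.3 41.0
145 53 x -105.9 -104.0 -96.0 y -37.3 37.2
155 47 x -105.8 -103.7 -96.7 y -29.2 32.5
165 50 x -104.4 -102.5 -96.7 y -28.7 31.4
175 29 x -104.7 -102.0 -97.3 y -29.9 30.2
185 31 x -105.3 -102.4 -97.3 y -28.6 29.9
195 37 x -105.3 -103.5 -97.6 y -29.1 32.1
205 44 x -104.8 -103.6 -97.9 y -29.1 32.1
215 38 x -110.9 -103.9 -96.6 y -29.3 29.0
225 50 x -118.0 -104.8 -98.0 y -28.7 12.8
235 57 x -118.0 -105.8 -88.2 y -29.6 10.7
245 68 x -117.9 -104.6 -89.0 y -21.5 14.6
255 44 x -117.9 -101.0 -88.3 y -9.5 16.1
```

View pics/c5.png

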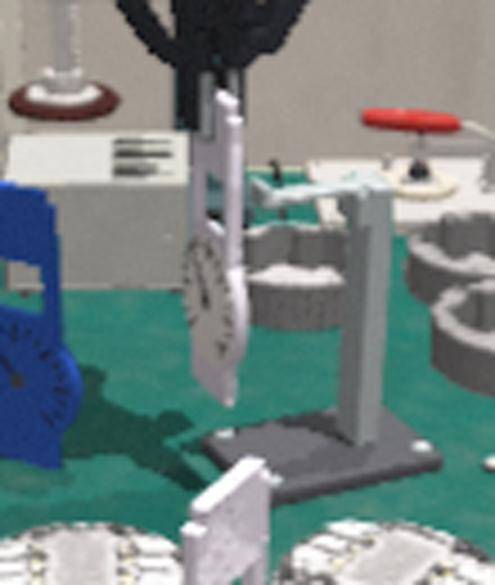

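The gauge is centred: y is about 0.5, its underside is at z about 63, and the slot spans about 165–197, around the tongue at 175–188. I'll slide it on by 62 mm.

```bash
python3 -m handwheel '[{"delta_pos":[0.4,0,0],"twist":[0,0,0],"jaw":0},{"delta_pos":[1,0,0],"twist":[0,0,0],"jaw":0},{"delta_pos":[1.8,0,0],"twist":[0,0,0],"jaw":0},{"delta_pos":[2.6,0,0],"twist":[0,0,0],"jaw":0},{"delta_pos":[3.4,0,0],"twist":[0,0,0],"jaw":0},{"delta_pos":[4.2,0,0],"twist":[0,0,0],"jaw":0},{"delta_pos":[5,0,0],"twist":[0,0,0],"jaw":0},{"delta_pos":[5.7,0,0],"twist":[0,0,0],"jaw":0},{"delta_pos":[6.1,0,0],"twist":[0,0,0],"jaw":0},{"delta_pos":[6.2,0,0],"twist":[0,0,0],"jaw":0}]' 40
python3 -c "
from h import *
st();d=cap('side','s6')
cv2.imwrite('pics/c6.png',cv2.resize(d['frame'][60:190,225:335,::-1],None,fx=4.5,fy=4.5,interpolation=2))"; python3 m.py s6 -41 0 
```

```text
time_s: 7.95
eef_pos: [572.2, 201.5, 215.7]
ee_rot: [-0.696, 0.696, 0.124, -0.125]
force: [-0.3, -1.1, -1.6]
grip_width: 0.083
{'time_s': 7.95, 'joints': [0.146, 0.506, 1.257, -0.0, 1.379, -0.208], 'eef_pos': [572.175, 201.518, 215.65], 'ee_rot': [-0.696, 0.696, 0.124, -0.125], 'force': [-0.34, -1.07, -1.641], 'grip_width': 0.083}
[[ 0.938 -0.    -0.347]
 [ 0.347 -0.     0.938]
 [-0.    -1.     0.   ]]
tcp stand
-37.4798329364739 5.007512670471321 215.69787406071893
n 929 x [-54.6 -41.7 -33. ] y [-39.3  36.6] z [ 66.1 260.3]
65 21 x -42.8 -40.9 -36.6 y -24.8 24.7
75 36 x -42.6 -41.1 -33.0 y -24.1 26.6
85 34 x -43.0 -41.4 -33.3 y -26.0 25.6
95 40 x -44.2 -41.7 -33.9 y -35.0 35.9
105 50 x -43.6 -41.7 -34.1 y -38.8 36.8
115 56 x -44.7 -41.9 -34.3 y -40.7 41.9
125 58 x -44.3 -41.8 -35.8 y -40.6 42.2
135 57 x -44.6 -41.9 -34.9 y -39.6 39.5
145 50 x -44.2 -41.9 -34.8 y -36.1 32.3
155 48 x -44.3 -41.7 -33.9 y -30.9 25.7
165 36 x -43.5 -40.6 -33.4 y -30.3 19.2
175 46 x -54.6 -41.6 -33.7 y -29.2 28.7
185 40 x -53.1 -40.2 -32.6 y -31.0 30.0
195 35 x -44.0 -41.1 -34.2 y -28.4 30.6
205 52 x -43.6 -41.7 -32.7 y -30.7 31.7
215 42 x -48.0 -41.8 -35.3 y -30.1 32.0
225 52 x -55.7 -42.5 -36.0 y -30.3 11.0
235 54 x -55.9 -43.3 -33.4 y -29.2 11.4
245 63 x -55.4 -42.7 -28.3 y -24.3 11.6
255 47 x -55.9 -35.2 -26.5 y -8.9 11.7
```

View pics/c6.png

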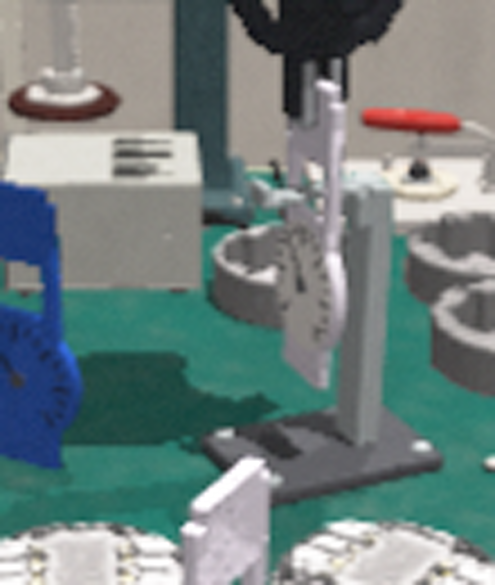

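The tongue passes through the slot: its tip shows on the left at crop (260,190). I'll lower 15 mm and read the force.

```bash
python3 -m handwheel '[{"delta_pos":[0,0.2,0],"twist":[0,0,0],"jaw":0},{"delta_pos":[0,0.4,0],"twist":[0,0,0],"jaw":0},{"delta_pos":[0,0.6,0],"twist":[0,0,0],"jaw":0},{"delta_pos":[0,0.8,0],"twist":[0,0,0],"jaw":0},{"delta_pos":[0,1,0],"twist":[0,0,0],"jaw":0},{"delta_pos":[0,1.2,0],"twist":[0,0,0],"jaw":0},{"delta_pos":[0,1.3,0],"twist":[0,0,0],"jaw":0},{"delta_pos":[0,1.4,0],"twist":[0,0,0],"jaw":0},{"delta_pos":[0,1.5,0],"twist":[0,0,0],"jaw":0},{"delta_pos":[0,1.5,0],"twist":[0,0,0],"jaw":0}]' 40
python3 -c "
from h import *
st()"
```

```text
time_s: 8.83
eef_pos: [571.6, 201.4, 200.7]
ee_rot: [-0.696, 0.696, 0.124, -0.125]
force: [-0.5, -0.8, -2.0]
grip_width: 0.092
{'time_s': 8.833, 'joints': [0.146, 0.515, 1.282, -0.0, 1.345, -0.208], 'eef_pos': [571.616, 201.372, 200.727], 'ee_rot': [-0.696, 0.696, 0.124, -0.125], 'force': [-0.515, -0.774, -2.014], 'grip_width': 0.092}
[[ 0.938 -0.    -0.347]
 [ 0.347 -0.     0.938]
 [-0.    -1.     0.   ]]
```

```bash
python3 -m handwheel '[{"delta_pos":[0,0.03,0],"twist":[0,0,0],"jaw":0},{"delta_pos":[0,0.06,0],"twist":[0,0,0],"jaw":0},{"delta_pos":[0,0.09,0],"twist":[0,0,0],"jaw":0},{"delta_pos":[0,0.12,0],"twist":[0,0,0],"jaw":0},{"delta_pos":[0,0.15,0],"twist":[0,0,0],"jaw":0},{"delta_pos":[0,0.18,0],"twist":[0,0,0],"jaw":0},{"delta_pos":[0,0.2,0],"twist":[0,0,0],"jaw":0},{"delta_pos":[0,0.2,0],"twist":[0,0,0],"jaw":0},{"delta_pos":[0,0.2,0],"twist":[0,0,0],"jaw":0},{"delta_pos":[0,0.2,0],"twist":[0,0,0],"jaw":0}]' 40
python3 -c "
from h import *
st();d=cap('side','s7')
cv2.imwrite('pics/c7.png',cv2.resize(d['frame'][60:190,225:335,::-1],None,fx=4.5,fy=4.5,interpolation=2))"; python3 m.py s7 -41 0 |head -5
```

```text
time_s: 9.67
eef_pos: [571.7, 201.4, 199.5]
ee_rot: [-0.696, 0.696, 0.125, -0.124]
force: [-2.8, -0.3, 5.7]
grip_width: 0.084
{'time_s': 9.667, 'joints': [0.146, 0.516, 1.284, -0.0, 1.341, -0.208], 'eef_pos': [571.713, 201.417, 199.459], 'ee_rot': [-0.696, 0.696, 0.125, -0.124], 'force': [-2.847, -0.344, 5.701], 'grip_width': 0.084}
[[ 0.938  0.001 -0.347]
 [ 0.347  0.     0.938]
 [ 0.001 -1.    -0.   ]]
tcp stand
-37.70286744453776 5.0066816883679595 199.44582979599315
n 962 x [-54.4 -42.2 -30.8] y [-39.2  37.2] z [ 49.2 258.8]
45 11 x -43.3 -41.3 -34.8 y -24.3 24.3
55 33 x -43.5 -41.4 -35.3 y -24.7 25.2
```

View pics/c7.png

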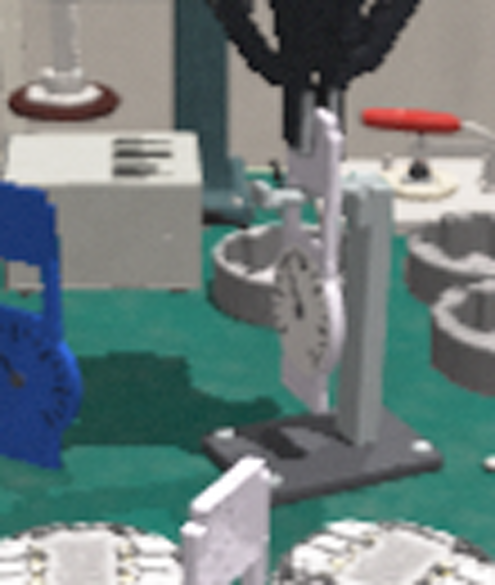

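The upward force has gone from -2 to +5.7 N, so the slot top rests on the tongue. I'll open gradually.

```bash
python3 -m handwheel '[{"delta_pos":[0,0,0],"twist":[0,0,0],"jaw":0.09},{"delta_pos":[0,0,0],"twist":[0,0,0],"jaw":0.11},{"delta_pos":[0,0,0],"twist":[0,0,0],"jaw":0.13},{"delta_pos":[0,0,0],"twist":[0,0,0],"jaw":0.15},{"delta_pos":[0,0,0],"twist":[0,0,0],"jaw":0.18},{"delta_pos":[0,0,0],"twist":[0,0,0],"jaw":0.22},{"delta_pos":[0,0,0],"twist":[0,0,0],"jaw":0.28},{"delta_pos":[0,0,0],"twist":[0,0,0],"jaw":0.35},{"delta_pos":[0,0,0],"twist":[0,0,0],"jaw":0.4},{"delta_pos":[0,0,0],"twist":[0,0,0],"jaw":0.4}]' 20
python3 -c "
from h import *
st();d=cap('side','s8')
cv2.imwrite('pics/c8.png',cv2.resize(d['frame'][60:190,225:335,::-1],None,fx=4.5,fy=4.5,interpolation=2))"; python3 m.py s8 -41 0 
```

```text
time_s: 10.55
eef_pos: [571.7, 201.4, 198.9]
ee_rot: [-0.696, 0.696, 0.124, -0.124]
force: [0.4, 0.3, 0.2]
grip_width: 0.401
{'time_s': 10.55, 'joints': [0.146, 0.516, 1.285, -0.0, 1.34, -0.208], 'eef_pos': [571.664, 201.355, 198.897], 'ee_rot': [-0.696, 0.696, 0.124, -0.124], 'force': [0.429, 0.321, 0.245], 'grip_width': 0.401}
[[ 0.938  0.    -0.347]
 [ 0.347 -0.     0.938]
 [ 0.    -1.    -0.   ]]
tcp stand
-37.78084647976497 4.995348846301052 198.88278922436638
n 797 x [-45.1 -42.2 -35.6] y [-39.5  38. ] z [ 50.  226.4]
45 8 x -43.0 -42.0 -37.9 y -20.8 23.4
55 35 x -44.2 -41.6 -36.2 y -27.0 25.7
65 34 x -44.5 -41.5 -35.7 y -23.1 26.6
75 34 x -44.5 -42.9 -36.2 y -27.9 29.8
85 49 x -44.2 -42.9 -34.1 y -37.5 39.5
95 52 x -45.1 -42.6 -37.0 y -40.6 38.8
105 58 x -45.4 -42.8 -34.6 y -42.4 40.5
115 56 x -44.5 -42.6 -34.6 y -40.9 39.3
125 53 x -44.5 -42.4 -35.3 y -38.9 36.0
135 47 x -44.5 -42.6 -35.7 y -31.4 30.2
145 54 x -44.0 -41.7 -34.6 y -29.6 31.4
155 31 x -44.3 -40.6 -33.9 y -29.2 31.3
165 18 x -44.3 -40.2 -35.3 y -28.9 23.6
175 37 x -55.5 -42.5 -36.0 y -29.7 28.8
185 53 x -52.6 -42.2 -36.3 y -29.3 28.3
195 40 x -43.7 -41.9 -36.5 y -28.8 22.9
205 43 x -43.7 -42.0 -34.4 y -29.1 18.4
215 50 x -55.5 -41.7 -34.6 y -29.3 18.7
225 43 x -55.6 -41.3 -35.2 y -23.4 22.6
255 1 x -54.4 -54.4 -54.4 y -5.2 -5.2
```

View pics/c8.png

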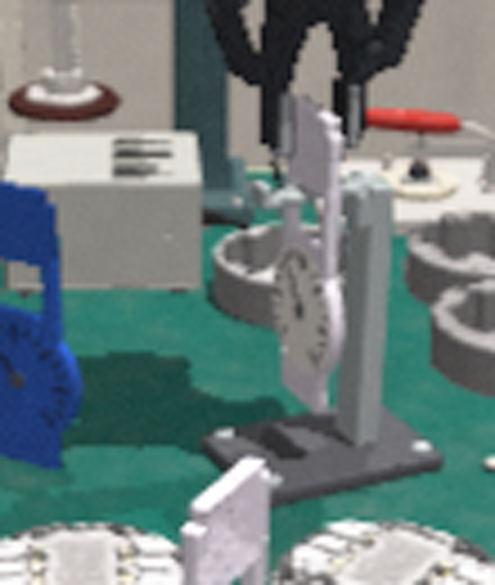

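It hangs upright and released. I'll withdraw straight up slowly, then let it settle.

```bash
python3 -m handwheel '[{"delta_pos":[0,-0.5,0],"twist":[0,0,0],"jaw":0.4},{"delta_pos":[0,-1.5,0],"twist":[0,0,0],"jaw":0.4},{"delta_pos":[0,-3,0],"twist":[0,0,0],"jaw":0.4},{"delta_pos":[0,-5,0],"twist":[0,0,0],"jaw":0.4},{"delta_pos":[0,-7,0],"twist":[0,0,0],"jaw":0.4},{"delta_pos":[0,-9,0],"twist":[0,0,0],"jaw":0.4},{"delta_pos":[0,-10,0],"twist":[0,0,0],"jaw":0.4},{"delta_pos":[0,-10,0],"twist":[0,0,0],"jaw":0.4},{"delta_pos":[0,-10,0],"twist":[0,0,0],"jaw":0.4},{"delta_pos":[0,-10,0],"twist":[0,0,0],"jaw":0.4}]'
python3 -m handwheel '[{"delta_pos":[0,0,0],"twist":[0,0,0],"jaw":0.4},{"delta_pos":[0,0,0],"twist":[0,0,0],"jaw":0.4},{"delta_pos":[0,0,0],"twist":[0,0,0],"jaw":0.4},{"delta_pos":[0,0,0],"twist":[0,0,0],"jaw":0.4},{"delta_pos":[0,0,0],"twist":[0,0,0],"jaw":0.4},{"delta_pos":[0,0,0],"twist":[0,0,0],"jaw":0.4},{"delta_pos":[0,0,0],"twist":[0,0,0],"jaw":0.4},{"delta_pos":[0,0,0],"twist":[0,0,0],"jaw":0.4},{"delta_pos":[0,0,0],"twist":[0,0,0],"jaw":0.4},{"delta_pos":[0,0,0],"twist":[0,0,0],"jaw":0.4}]'
python3 -c "
from h import *
d=cap('side','s9');e=cap('side','s10');print(abs(d['frame'][60:190,225:335].astype(int)-e['frame'][60:190,225:335]).mean())
cv2.imwrite('pics/s9v.png',d['frame'][:,:,::-1])"; python3 m.py s9 -41 0
```

```text
time_s: 11.43
eef_pos: [571.3, 201.3, 297.6]
ee_rot: [0.696, -0.696, -0.124, 0.125]
force: [0.3, 0.3, -0.7]
grip_width: 0.402
time_s: 12.27
eef_pos: [571.6, 201.4, 298.9]
ee_rot: [-0.696, 0.696, 0.125, -0.124]
force: [0.5, 0.7, -0.7]
grip_width: 0.398
1.4194871794871795
tcp stand
-37.772396243934274 5.018808915898802 298.9009700905796
n 811 x [-44.6 -42.2 -35.4] y [-39.7  37.1] z [ 49.5 226.2]
45 11 x -43.2 -41.4 -35.0 y -22.8 20.4
55 33 x -43.6 -41.8 -35.2 y -23.0 25.3
65 34 x -44.5 -42.4 -35.2 y -24.7 23.5
75 33 x -44.2 -42.1 -37.1 y -28.6 34.5
85 48 x -45.2 -42.4 -35.2 y -36.0 41.7
95 52 x -44.6 -42.6 -36.1 y -40.2 40.6
105 56 x -45.4 -42.7 -34.5 y -40.8 38.8
115 58 x -45.4 -42.8 -33.8 y -40.7 41.2
125 54 x -44.8 -42.5 -34.0 y -37.7 36.6
135 44 x -44.8 -43.0 -36.4 y -30.1 27.6
145 58 x -44.2 -42.0 -34.4 y -29.6 32.6
155 32 x -42.7 -40.4 -34.4 y -28.0 33.7
165 17 x -43.2 -40.1 -34.4 y -29.8 23.7
175 37 x -55.2 -41.8 -35.3 y -30.6 26.6
185 53 x -54.3 -42.1 -36.9 y -29.9 31.7
195 42 x -43.9 -42.1 -35.8 y -29.1 29.1
205 51 x -44.1 -42.1 -35.2 y -29.0 29.2
215 54 x -43.8 -41.6 -36.1 y -29.5 31.4
225 44 x -43.8 -40.9 -34.2 y -23.3 26.4
```

View pics/s9v.png

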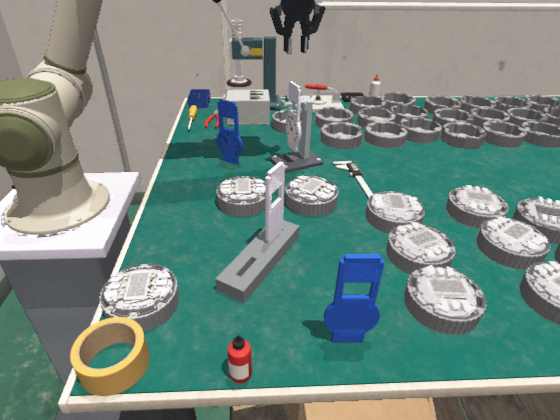

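The round gauge hangs on the hook at (293,120) and does not move between pictures. The bar gauge stands at (275,205), and the gripper is clear at (297,35). I'm handing the job in.

```bash
python3 -c "
from rig import ctrl
print(ctrl.finish_job())"
```

```text
the job is handed in; nothing more can be done
None
```

The round gauge is hanging by its slot on the hook with its graduated face pointing outward. I pinched it by its web, lifted it from the block, turned it 53°, slid it over the lip, lowered it onto the tongue and let go. I handed the job in shortly after 12.3 s on the robot's clock.

**Last checks, in the stand's frame:**
- **Position:** the gauge sits at x about -40 mm and y about 0. Its top edge measures about 226 mm, which puts its origin at about z = 46.
- **Attitude:** it is upright to within about 1°. The ticks and pointer show on the side away from the post.
- **Stillness:** it stayed put after release, and two pictures 0.05 s apart showed no movement beyond image noise.
- **Robot:** the gripper is clear, about 70 mm above the gauge.
- **Other gauges:** in the last picture, the straight-sided gauge stands in the block and the blue look-alikes look unmoved. I judged these by eye and did not measure them again.

One measurement was off on the way. The fingers had gripped the web about 5 mm off centre sideways, so I shifted the gauge 7.5 mm in front of the hook before sliding it on. No check failed.

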